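# Seat the square blank in the analyser and lock the deck

### The job

Load the square steel blank into the seat of the same outline on the analyser's sloping deck: set it in by its bar grip, without letting it drop, so that it lies fully home and flush with the top of the seat block. Then slide the black lock grip fully to its end stop. Leave the round blank and the other things on the bench where they are.

Things in the scene. Friction and masses are not known exactly. Their poses are not given: they have to be found in the camera images.
- square_blank: The blank to load: bare steel square plate 40 x 40 x 10 mm, 0.18 kg (may vary), with a bar grip of 34 mm (along its x) x 12 mm (along its y) x 26 mm tall centred on its top, 36 mm tall in all. Origin: centre of the underside, z up through the grip. It lies flat on the bench. Any of the four quarter turns fits.
- round_blank: Not to be moved: bare steel disc of 48 mm diameter x 10 mm with the same bar grip (34 x 12 x 26 mm). Origin: centre of the underside. It lies on the bench near the square one; the two may stand either way round.
- analyser: White fixed benchtop analyser, 300 mm wide (its y), 254 mm deep (its x). Origin: centre of its footprint's sloping part at bench height, x away from the robot, z up. Its flat deck slopes 30 degrees from level, facing the robot: the deck starts 60 mm high at local x = -100 mm and rises to 175 mm at local x = +100 mm, with a level top 172 mm high behind it (to x = +154 mm).
- square_nest: Aluminium seat block 76 x 76 x 16 mm fixed on the deck, left or right of two, 100 mm apart. Square cavity 43 x 43 mm, 10 mm deep, dark floor, sides parallel to the block's; its upper 6 mm flare to 49 mm as a lead-in. Origin: centre of the underside on the deck; z: the deck's outward normal (30 degrees off vertical, towards the robot), x up the slope, y along the deck to the robot's left.
- square_seat (a point): Centre of the square cavity's floor, 6 mm above the block's underside and 10 mm below its top; axes as the block's. The blank's origin belongs here.
- round_nest: The other aluminium seat block, 76 x 76 x 16 mm, with a round cavity 50.5 mm across and 10 mm deep; the round blank's seat, stays empty. Origin and axes as for the square block.
- lock (a joint): Travel of the lock grip along its track in m, 0 to 0.100; 0.100 is the end stop, towards the robot's left (+y of the deck). It stays where it is left; friction about 2 N.
- lock_top (a point): Centre of the top of the lock grip: a black block 28 mm (up the slope, x) x 20 mm (along the track, y) x 40 mm tall, on an aluminium track 40 mm wide, 150 mm long, 14 mm high, at the upper part of the sloping deck, 110 mm up the slope from the line of the seat blocks. Axes as the blocks': z the deck's normal, it slides along +y.
- jar: Bystander: closed jar 48 mm across, 62 mm tall. Origin: centre of the underside.
- brush: Bystander: brush with a wooden handle, 170 mm long, 42 mm wide, 20 mm high, lying along its x. Origin: under its middle.
- dish: Bystander: small white bowl 72 mm across, 30 mm tall. Origin: centre of the underside.
- weight: Bystander: brass weight 38 mm across, 54 mm tall. Origin: centre of the underside.
- tube_rack: Bystander: white rack 160 x 50 mm (x, y) with five stoppered glass tubes, 107 mm tall in all. Origin: centre of the underside.
Mind the look-alikes: they are no part of the job. Leave any turquoise look-alike of the square_blank alone.

How it is judged:
On the way, in this order (a step that is already met when the one before it is completed fails the run):
1. the square blank lies fully home in the square seat, let go (distance between square_blank and square_seat below 0.0035 m and angle between the z axis of square_blank and the z axis of square_nest, either way round below 0.05 rad and contact force between the fingers and square_blank below 0.1 N), for 0.2 s.
2. then the lock grip is at its end stop with the blank still home (distance between square_blank and square_seat below 0.0035 m and angle between the z axis of square_blank and the z axis of square_nest, either way round below 0.05 rad and value of joint lock above 0.096 m), for 0.2 s.
At the end, for the whole second after the job is handed in: The square blank lies at rest in the square seat, the centre of its underside within 3.5 mm of the centre of the cavity floor and its face parallel to the block's within 0.05 rad, and the lock grip is within 4 mm of its end stop (all of step 2 and linear speed of square_blank below 0.02 m/s); the robot touches nothing.
It fails at once if the square blank is dropped: it falls free faster than 0.45 m/s (about 10 mm) (linear speed of square_blank above 0.45 m/s and contact force between the fingers and square_blank below 0.01 N).
It fails at once if the round blank or another thing on the bench is moved by more than 25 mm (distance of any of round_blank, jar, brush, dish, weight, tube_rack from where it was at the start of the episode above 0.025 m).
It fails at once if a bystander is tipped over (angle between any of round_blank, jar, brush, dish, weight, tube_rack's own z axis and vertical above 0.5 rad).
It also fails if it takes over 56 s, if anything falls off the work surface, if the arm or the gripper's body presses on something with over 40 N, if the wrist force passes 120 N, or if a joint passes its speed limit or range.

### The arm

A 7-joint arm with a two-finger parallel gripper is mounted at the origin on the work surface. World frame = base frame: x ahead of the robot, y to its left, z up, the work surface at z = 0. Lengths are in m, angles in rad, forces in N, time in s.
With the tool pointing down it reaches from about 0.425 to 0.925 m from the base axis. Payload 6.8 kg.
Tool frame: the origin (TCP) lies at the very end of the fingers, on their centre line; the grasp point (between the pads) lies 19 mm behind it (grip_point_offset is the distance from the TCP to the grasp point, in m); z points along the fingers, y is the line along which they close (so a half turn about z gives the same grasp; the last joint's range is limited). The gripper opens to 85 mm and grips with 20 to 120 N. Pads are 22 mm wide; open, the fingers measure 114 mm over their backs; the gripper's body (76 mm by 85 mm) begins 54 mm behind the grasp point. The pads swing forward as they close: fully open they stand 13 mm farther back than shut.
Start: joints at [-1.42, 0.477, 0.022, 1.555, -0.011, 1.109, -0.083], TCP at [0.173, 0.653, 0.231] pointing down, gripper open.
Joint ranges: [-2.96, 2.96], [-0.34, 2.1], [-1.41, 1.46], [0.24, 2.44], [-1.37, 4.51], [0.17, 1.92], [-2.96, 2.96]. Speed limits (rad/s): [2.39, 2.39, 3.14, 3.14, 3.14, 3.14, 3.14].

### API

Orientations are given as a unit quaternion [w, x, y, z].
In Python, from station import * gives the robot as it stands.
- The arm moves only by the tool carry_out, never from a script. Its argument "rows" is text: rows parted by semicolons, each of 4 numbers parted by spaces: the shift along the world's x, y, z in mm, then the turn about the world's z in degrees. In form: dx dy dz yaw; .... A call has 1 to 10 rows; each row shifts and turns the commanded pose from where the row before left it; what a row does not reach is not made up. A row lasts 1/8 s, in which the tool goes at most 62.5 mm and 10.7 degrees, less where a joint would pass 70% of its speed; a pose out of reach is approached as far as the arm can. A call is refused whole if a number of a shift passes 62.5 or a number of a turn 10.7, either way. A call with a gripper value outside its range is refused whole. "claw" is the finger opening in mm, from 0 to 85.4, set as the call begins (left out, the last holds). The fingers move at their own pace and stop on an object; "force" is the grip in N (left out, the last holds). Time passes only in rows, so rows that do not move let the fingers close. It gives the time, the measured TCP pose, the force, the opening and the grip force at its end, in the units of the state.
- get_obs(): the state, without advancing time (a new reading comes with each control period).
- read_camera(name): name is "scene" or "top"; returns a dict with "img" (420x560x3 uint8, blue, green, red), "fov_y" (degrees; the focal length in pixels is half the picture's height over the tangent of half this angle, whatever the lens; pixels are square), "cx", "cy" (the principal point, pixels), "world_to_cam" (4x4, takes a point from world to camera coordinates). Camera axes: x right, y up, looking along -z (the intrinsics and any distortion apply to the point x, -y, -z); pixel columns grow to the right and rows downward; lengths in m; the calibration is good to about 2 mm. A picture is of the moment at which its call begins. There is no depth.
- hand_in(): hands the job in; it is judged then, once.
Trained networks look in the newest picture that a camera, given by its name, has taken for a name from the list of things; names that differ only in an ending like _2 or _b are one class to them, and where a whole thing is asked for, a point or a joint stands for the part that bears it (a point fixed in the world has none). Each returns a list of dicts, best first, with "confidence" (0 to 1); they miss things now and then, are a little off and sometimes report something else, mostly with a low value. They report only what shows in the picture. A call takes as long as a camera call. They do not tell look-alikes from the thing itself.
- recognise(camera, thing): "centre" ([column, row] in pixels, amid what is visible of it).
- outline_of(camera, thing): "pixels" (420x560 bool, what is visible of it) and "centre" ([column, row] in pixels, amid what is visible of it).
- place_of(camera, thing): "centre" ([column, row] in pixels: a listed point, or the origin of a listed thing).
The state is a dict: "t": time; "q": joint angles; "joint_vel": joint speeds; "joint_torque": joint torques, N m; "eef_pos": TCP position; "tool_rot": TCP orientation; "contact_force": force on the tool from outside, world axes, zero at the start; "torque": the same for the moment, N m; "gripper_width": opening from 0.0 (shut) to 1.0 (fully open); "grasp_force": force on a finger pad.
Only numpy, scipy, OpenCV 4.12 (cv2) and the standard library are available. Lean on these libraries where they do the work, as an engineer would, in place of code of your own. Each camera call takes 0.05 s, during which the arm holds its last target. There are 200 camera calls.

## Working session

There is one attempt and no reset: what is moved stays moved. The work goes in short steps, Python scripts to look and compute and a tool call to move; the robot and the scene stay as the last step left them, time stands still between calls to the robot, and variables do not carry over. Pictures are saved under pics/ and viewed, at most 10 in all, crops included, and the job is handed in when it is done.

Besides the shell and the picture viewer there is one more tool, called after "Emit:" as name(argument=value, ...), one argument or row to a line, values as JSON. carry_out: Moves the arm, as the interface text tells. Its arguments: {"type":"object","properties":{"rows":{"type":"string"},"claw":{"type":"number"},"force":{"type":"number"}},"required":["rows"]}

```bash
ls; mkdir -p pics; cat > h.py <<'E'
from station import *
import numpy as np, cv2
def proj(c,P):
    P=np.atleast_2d(P); M=np.array(c["world_to_cam"]); f=210/np.tan(np.radians(c["fov_y"]/2))
    p=P@M[:3,:3].T+M[:3,3]; p=p*[1,-1,-1]
    return np.c_[f*p[:,0]/p[:,2]+c["cx"], f*p[:,1]/p[:,2]+c["cy"]]
def ray(c,uv):
    M=np.array(c["world_to_cam"]); f=210/np.tan(np.radians(c["fov_y"]/2))
    d=np.array([(uv[0]-c["cx"])/f,-(uv[1]-c["cy"])/f,-1.0])
    R=M[:3,:3]; d=R.T@d; return -R.T@M[:3,3], d/np.linalg.norm(d)
def tri(c1,a,c2,b):
    o1,d1=ray(c1,a);o2,d2=ray(c2,b)
    s=np.linalg.lstsq(np.c_[d1,-d2],o2-o1,rcond=None)[0]
    p,q=o1+s[0]*d1,o2+s[1]*d2; return (p+q)/2, np.linalg.norm(p-q)
def atz(c,uv,z):
    o,d=ray(c,uv); return o+d*(z-o[2])/d[2]
E
python3 - <<'E'
from h import *
cs={}
for n in("scene","top"):
    c=cs[n]=read_camera(n); cv2.imwrite(f"pics/{n}0.png",c["img"]); print(n,{k:v for k,v in c.items() if k!="img"})
    for t in("square_blank","round_blank","square_nest","round_nest","square_seat","lock_top","analyser"):
        print(n,t,[(np.round(r["centre"],1).tolist(),round(r["confidence"],2)) for r in place_of(n,t)])
o=get_obs();print(o)
E
```

```text
pics
scene {'fov_y': 54.802061308580114, 'cx': 280.38292129555725, 'cy': 210.34442106610214, 'world_to_cam': array([[ 0.43934104,  0.89819118,  0.01523331, -0.2952085 ],
       [-0.62558084,  0.29373866,  0.72274907,  0.19022887],
       [ 0.64469223, -0.32706299,  0.69094264, -1.44050596],
       [ 0.        ,  0.        ,  0.        ,  1.        ]])}
scene square_blank [([327.3, 213.2], 0.7), ([361.4, 216.7], 0.62), ([302.1, 251.4], 0.51), ([316.3, 188.3], 0.49), ([306.3, 232.1], 0.47)]
scene round_blank [([345.4, 253.7], 0.68)]
scene square_nest [([222.3, 261.9], 0.56)]
scene round_nest [([182.3, 268.1], 0.77)]
scene square_seat [([223.8, 261.7], 0.82)]
scene lock_top [([178.4, 265.8], 0.74)]
scene analyser []
top {'fov_y': 43.8354393508124, 'cx': 280.9120688657531, 'cy': 211.76257401994457, 'world_to_cam': array([[-0.01707154, -0.99980116, -0.01030569,  0.10159269],
       [ 0.9945191 , -0.01804291,  0.10298646, -0.53868276],
       [-0.10315192, -0.00849107,  0.99462937, -1.69407722],
       [ 0.        ,  0.        ,  0.        ,  1.        ]])}
top square_blank [([206.1, 226.0
[... 434 characters left out ...]
96471,  0.02241168,  1.55535535, -0.01152145,
        1.10933734, -0.08313197]), 'joint_vel': array([ 1.23416477e-05,  8.76455092e-04, -1.76460228e-05,  1.06433946e-03,
        8.71045132e-04,  2.58598817e-04, -3.16518247e-04]), 'joint_torque': array([-4.69639945e-04, -5.96247232e+01,  1.60614330e+00, -2.81530631e+01,
        1.25147987e-02,  1.51791290e-03, -2.23703842e-05]), 'eef_pos': array([0.17274061, 0.65255355, 0.2313507 ]), 'tool_rot': array([-1.27313089e-05,  1.29070173e-01,  9.91635462e-01,  3.26230769e-05]), 'contact_force': array([0.32444034, 0.32942541, 0.28716565]), 'torque': array([ 0.00606999,  0.03491308, -0.00764366]), 'grasp_force': 0.0, 'gripper_width': 0.998617246272164}
```

```bash
python3 - <<'E'
import cv2,numpy as np
s=cv2.imread("pics/scene0.png");t=cv2.imread("pics/top0.png")
cv2.imwrite("pics/a.png",cv2.resize(s[130:350,130:430],None,fx=2.66,fy=2.66,interpolation=3))
cv2.imwrite("pics/b.png",cv2.resize(t[130:310,170:450],None,fx=2.8,fy=2.8,interpolation=3))
E
```

```text
(no output)
```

View pics/a.png

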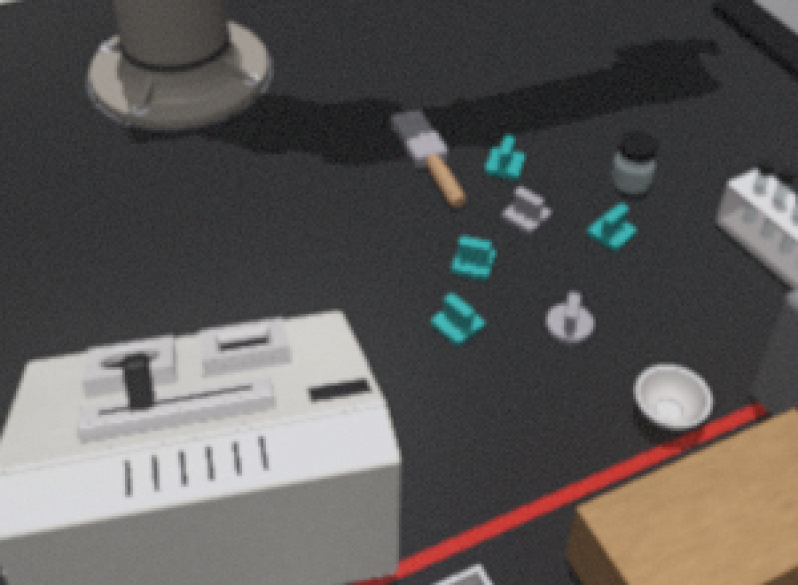

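View pics/b.png

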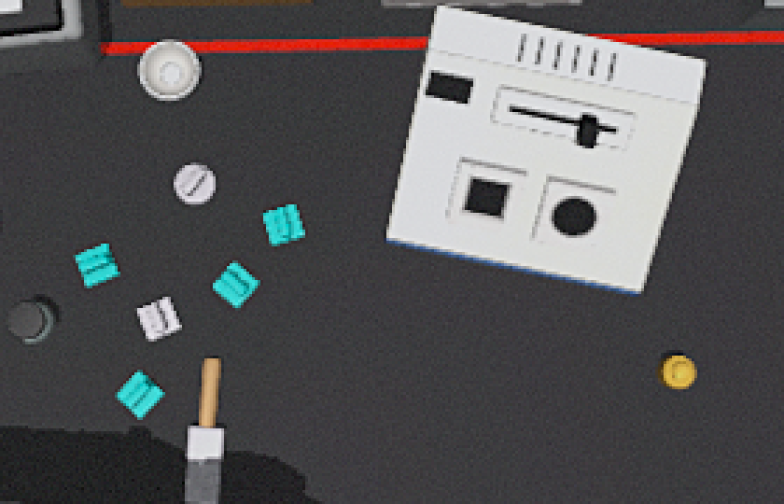

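```bash
cat > fit.py <<'E'
from h import *
from scipy.optimize import minimize
from scipy.spatial.transform import Rotation as R
def box(x0,x1,y0,y1,z0,z1): return np.array([[x,y,z] for x in(x0,x1) for y in(y0,y1) for z in(z0,z1)])
def fill(uv,x0,y0,w,h,S=8):
    m=np.zeros((h*S,w*S),np.uint8); hull=cv2.convexHull((((uv-[x0,y0])+.5)*S*16).astype(np.int32).reshape(-1,1,2))
    cv2.fillConvexPoly(m,hull,255,shift=4); return m
def down(m,S=8): return cv2.GaussianBlur(cv2.resize(m.astype(np.float32)/255,None,fx=1/S,fy=1/S,interpolation=cv2.INTER_AREA),(0,0),.6)
def tf(P,p,yaw,tilt=0): return P@(R.from_euler("z",yaw)*R.from_euler("y",-tilt)).as_matrix().T+p
def blank(c,v,win):
    A=fill(proj(c,tf(box(-.02,.02,-.02,.02,0,.01),[v[0],v[1],0],v[2])),*win); B=fill(proj(c,tf(box(-.017,.017,-.006,.006,.01,.036),[v[0],v[1],0],v[2])),*win)
    return down(cv2.bitwise_or(A,B))
def sq(a,z): return np.array([[a,a,z],[a,-a,z],[-a,-a,z],[-a,a,z]])/1000
def nest(c,v,win):
    m=None
    for a,z in((21.5,6),(21.5,10),(24.5,16)):
        f=fill(proj(c,tf(sq(a,z),v[:3],v[3],np.pi/6)),*win); m=f if m is None else cv2.bitwise_and(m,f)
    return down(m)
def score(model,obs,v,wins,cs):
    e=0
    for n in cs:
        x0,y0,w,h=wins[n]; m=model(cs[n],v,wins[n]); o=obs[n]
        A=np.c_[m.ravel(),np.ones(m.size)]; s,res,_,_=np.linalg.lstsq(A,o.ravel(),rcond=None)
        e+=np.mean((A@s-o.ravel())**2)/np.var(o)
    return e
def fit(model,obs,v0,wins,cs,step):
    v=np.array(v0,float); step=np.array(step)
    for k in(1,.5):
        r=minimize(lambda d:score(model,obs,v+d*step,wins,cs),np.zeros(len(v)),method="Nelder-Mead",options=dict(initial_simplex=np.r_[[np.zeros(len(v))],np.eye(len(v))*k*2]-k*.3,xatol=.02,fatol=1e-5)); v=v+r.x*step
    return v,r.fun
def crop(img,w): return img[w[1]:w[1]+w[3],w[0]:w[0]+w[2]]
E
cat > m1.py <<'E'
from fit import *
cs={n:read_camera(n) for n in("scene","top")}
S,T=cs["scene"],cs["top"]
for nm,a,b in(("blank",(327.3,213.2),(225.1,245.2)),("seat",(223.8,261.7),(343.8,198.8)),("lock",(178.4,265.8),(377.8,177.8)),("round",(345.4,253.7),(241.9,196.1))):
    print(nm,tri(S,a,T,b))
p=tri(S,(327.3,213.2),T,(225.1,245.2))[0]
wins={n:(*(np.round(proj(cs[n],p+[0,0,.015])[0]).astype(int)-11),23,23) for n in cs}
obs={n:crop(cs[n]["img"],wins[n]).astype(np.float32)[:,:,2] for n in cs}   # red: turquoise is dark
best=min((fit(blank,obs,[p[0],p[1],y],wins,cs,[.004,.004,.15]) for y in np.radians([0,45,90,135])),key=lambda r:r[1])
print("blank fit",best, np.degrees(best[0][2]))
for n in cs: print(n,fit(blank,obs,best[0],wins,{n:cs[n]},[.003,.003,.1]))
p=tri(S,(223.8,261.7),T,(343.8,198.8))[0]
wn={n:(*(np.round(proj(cs[n],p)[0]).astype(int)-[13,9]),27,19) for n in cs}
ob={n:255-crop(cs[n]["img"],wn[n]).astype(np.float32).mean(2) for n in cs}
ez=np.array([-.5,0,.866])
b2=fit(nest,ob,[*(p-ez*.006),np.radians(-10)],wn,cs,[.004,.004,.004,.1])
print("nest fit",b2,np.degrees(b2[0][3]),"seat",tf(np.array([[0,0,.006]]),b2[0][:3],b2[0][3],np.pi/6))
for n,w,f in(("scene",wn,nest),("top",wn,nest),("scene",wins,blank),("top",wins,blank)): pass
im=[]
for w,v,f in((wn,b2[0],nest),(wins,best[0],blank)):
    for n in cs:
        x0,y0,a,b=w[n]; x0-=4;y0-=4;a+=8;b+=8
        c=cv2.resize(crop(cs[n]["img"],(x0,y0,a,b)),(400,300),interpolation=2)
        m=cv2.resize(f(cs[n],v,(x0,y0,a,b)),(400,300),interpolation=1)
        k,_=cv2.findContours((m>.5).astype(np.uint8),0,1); cv2.drawContours(c,k,-1,(0,0,255),1); im.append(c)
cv2.imwrite("pics/c.png",np.vstack([np.hstack(im[:2]),np.hstack(im[2:])]))
E
python3 m1.py
```

```text
blank (array([ 0.43440574,  0.28072376, -0.0135216 ]), np.float64(0.0029265678832866788))
seat (array([ 0.5708858 , -0.10542207,  0.10419767]), np.float64(0.005103518930069802))
lock (array([ 0.61842378, -0.20589149,  0.19754618]), np.float64(0.01071686743723993))
round (array([ 0.60240023,  0.22840354, -0.00172328]), np.float64(0.012771352367502493))
blank fit (array([0.43906282, 0.27620941, 0.36339474]), np.float64(0.4054897239810068)) 20.820985088926776
scene (array([0.43645012, 0.2765039 , 0.39384627]), np.float64(0.24860503688718988))
top (array([0.43997933, 0.27616062, 0.37458875]), np.float64(0.11438315585685159))
nest fit (array([ 0.5694533 , -0.10697639,  0.1000127 , -0.2189716 ]), np.float64(0.24459681730038377)) -12.546148529138593 seat [[ 0.56652494 -0.10632471  0.10520885]]
```

View pics/c.png

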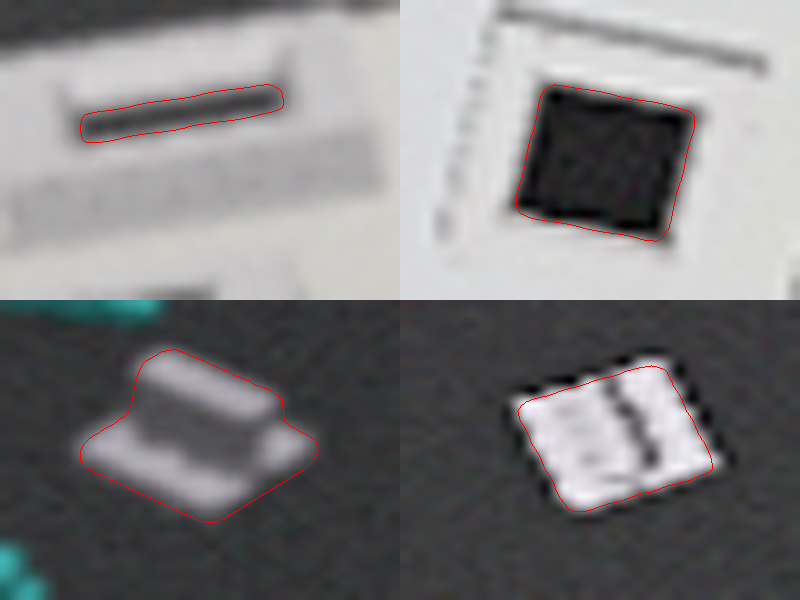

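The bare-steel square is at scene (327,209) / top (227,244). The four turquoise look-alikes are at scene (361,217), (302,251), (316,188) and (306,232). The grey one fits the description, and the enlarged crop confirms it. The square cavity outline is well fitted, with the seat at about (0.566, -0.106, 0.105) and yaw -12.5°. I'll move above the blank.

Emit:
carry_out(
  rows="26.6 -37.7 0 3.7;26.6 -37.7 0 3.7;26.6 -37.7 0 3.7;26.6 -37.7 0 3.7;26.6 -37.7 0 3.7;26.6 -37.7 0 3.7;26.6 -37.7 0 3.7;26.6 -37.7 0 3.7;26.6 -37.7 0 3.7;26.6 -37.7 0 3.7",
  claw=40,
  force=30,
)

```text
t: 2.15
eef_pos: [0.4396, 0.2743, 0.2316]
tool_rot: [0.0, -0.193, 0.981, 0.0]
contact_force: [0.7, 0.8, 0.1]
gripper_width: 0.468
grasp_force: 0.0
```

Emit:
carry_out(
  rows="0 0 -50 0;0 0 -50 0;0 0 -40 0;0 0 -15 0;0 0 0 0;0 0 0 0",
)

```text
t: 2.9
eef_pos: [0.4398, 0.2763, 0.0778]
tool_rot: [0.001, -0.192, 0.981, 0.001]
contact_force: [0.5, 0.4, 0.5]
gripper_width: 0.469
grasp_force: 0.0
```

```bash
python3 - <<'E'
from h import *
o=get_obs(); print(o["eef_pos"],o["tool_rot"],o["gripper_width"])
im=[]
for n in("scene","top"):
    c=read_camera(n); p=o["eef_pos"]; u=proj(c,p)[0]; print(n,u)
    b=proj(c,[[.4385,.2762,.036]])[0]; i=c["img"]
    u0=np.round(u).astype(int); w=i[u0[1]-30:u0[1]+30,u0[0]-40:u0[0]+40]
    w=cv2.resize(w,(400,300),interpolation=2)
    for q,k in((u,(0,0,255)),(b,(0,255,0))): cv2.circle(w,tuple(int(v) for v in ((q-u0+[40.5,30.5])*5)),3,k,-1)
    im.append(w)
cv2.imwrite("pics/d.png",np.hstack(im))
E
```

```text
[0.4398098  0.27633902 0.07782184] [ 1.20733389e-03 -1.92268094e-01  9.81341489e-01  6.35699494e-04] 0.4689295564529403
scene [330.4152135  192.52210225]
top [223.5257105  242.57371861]
```

View pics/d.png

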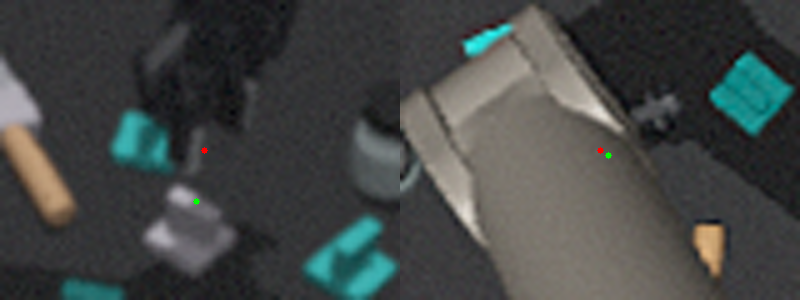

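The scene view shows the fingers standing on either side of the bar, with the TCP at (204,150) above the bar top at (196,202). I'll go down and grip.

Emit:
carry_out(
  rows="-1 0 -30 0;0 0 -20 0;0 0 -10 0;0 0 0 0",
)

```text
t: 3.5
eef_pos: [0.4379, 0.2756, 0.0165]
tool_rot: [-0.0, -0.192, 0.981, 0.0]
contact_force: [0.7, -0.2, 0.1]
gripper_width: 0.468
grasp_force: 0.0
```

Emit:
carry_out(
  rows="0 0 0 0;0 0 0 0;0 0 0 0;0 0 0 0;0 0 0 0;0 0 0 0",
  claw=0,
)

```text
t: 4.25
eef_pos: [0.4385, 0.2759, 0.0173]
tool_rot: [0.001, -0.192, 0.981, 0.0]
contact_force: [-1.6, -1.1, 6.1]
gripper_width: 0.129
grasp_force: 31.7
```

Emit:
carry_out(
  rows="0 0 5 0;0 0 10 0;0 0 30 0;0 0 50 0;0 0 50 0;0 0 0 0",
)

```text
t: 5.0
eef_pos: [0.4399, 0.2772, 0.1657]
tool_rot: [0.004, -0.192, 0.981, 0.002]
contact_force: [-0.3, -0.5, -3.3]
gripper_width: 0.133
grasp_force: 30.7
```

Emit:
carry_out(
  rows="0 0 40 0;12.3 -38.2 30 -3.5;12.3 -38.2 0 -3.5;12.3 -38.2 0 -3.5;12.3 -38.2 0 -3.5;12.3 -38.2 0 -3.5;12.3 -38.2 0 -3.5;12.3 -38.2 0 -3.5;12.3 -38.2 0 -3.5;12.3 -38.2 0 -3.5",
)

```text
t: 6.25
eef_pos: [0.5478, -0.0693, 0.2302]
tool_rot: [-0.001, 0.082, 0.997, -0.0]
contact_force: [0.6, 0.1, -2.5]
gripper_width: 0.133
grasp_force: 30.6
```

Emit:
carry_out(
  rows="12.3 -38.2 0 -3.5;0 0 -20 0;0 0 -20 0;0 0 -10 0;0 0 0 0;0 0 0 0",
)

```text
t: 7.0
eef_pos: [0.5611, -0.1064, 0.1819]
tool_rot: [0.0, 0.112, 0.994, 0.0]
contact_force: [0.1, -0.0, -1.3]
gripper_width: 0.133
grasp_force: 30.6
```

```bash
cat > look.py <<'E'
import sys
from fit import *
o=get_obs(); p=o["eef_pos"]; print(p,o["contact_force"],o["grasp_force"]);im=[]
y=R.from_quat(o["tool_rot"],scalar_first=True).as_matrix()[:,1]; print("finger line deg",np.degrees(np.arctan2(y[1],y[0]))%180)
seat=np.array([.5665,-.1063,.1052])
for n in("scene","top"):
    c=read_camera(n); u0=np.round(proj(c,seat)[0]).astype(int)-[0,8]
    w=cv2.resize(c["img"][u0[1]-30:u0[1]+30,u0[0]-40:u0[0]+40],(800,600),interpolation=2)
    yw=np.radians(-12.5)
    for P in (tf(sq(24.5,10),seat-np.array([-.5*.976,.5*.216,.866])*.0,yw,np.pi/6), tf(sq(20,0),p-[0,0,.0173],yw)):
        q=((proj(c,P)-u0+[40.5,30.5])*10).astype(int); cv2.polylines(w,[q.reshape(-1,1,2)],True,(0,0,255),1)
    im.append(cv2.resize(w,(400,300)) if n=="top" and len(sys.argv)>2 else w)
cv2.imwrite(f"pics/{sys.argv[1]}.png",cv2.resize(np.hstack(im),(800,300)))
E
python3 look.py e
```

```text
[ 0.56111685 -0.10644366  0.18188957] [ 0.09588717 -0.03268603 -1.30109125] 30.57922124862671
finger line deg 77.18309256825786
```

View pics/e.png

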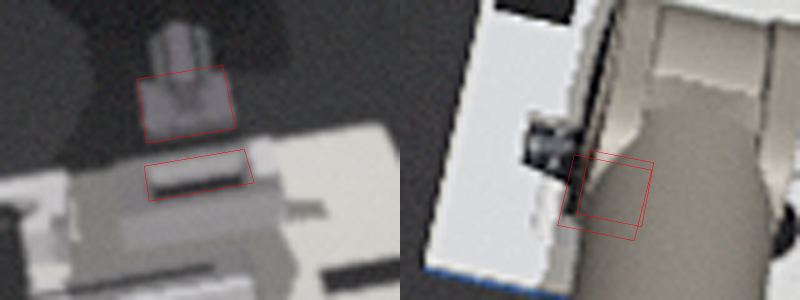

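The overlays match the held plate at scene crop (137–235, 65–140) and the cavity at (145–253, 150–200). Lateral alignment is good, so I'll go down towards contact.

Emit:
carry_out(
  rows="1.5 1 -20 0;0 0 -15 0;0 0 -8 0;0 0 -2 0;0 0 0 0",
  force=25,
)

```text
t: 7.72
eef_pos: [0.5625, -0.1056, 0.1366]
tool_rot: [0.0, 0.112, 0.994, -0.0]
contact_force: [-0.4, -0.0, -2.3]
gripper_width: 0.132
grasp_force: 30.6
```

Emit:
carry_out(
  rows="0 0 -1 0;0 0 -1 0;0 0 -1 0;0 0 0 0",
)

```text
t: 8.22
eef_pos: [0.5622, -0.1054, 0.1332]
tool_rot: [-0.0, 0.112, 0.994, 0.0]
contact_force: [-0.6, -0.2, -1.2]
gripper_width: 0.136
grasp_force: 30.6
```

Emit:
carry_out(
  rows="0 0 -1 0;0 0 -1 0;0 0 0 0",
)

```text
t: 8.6
eef_pos: [0.5622, -0.1054, 0.1312]
tool_rot: [-0.0, 0.112, 0.994, 0.0]
contact_force: [0.1, 0.5, -2.2]
gripper_width: 0.133
grasp_force: 30.6
```

Emit:
carry_out(
  rows="0 0 -1 0;0 0 -1 0;0 0 0 0",
)

```text
t: 8.98
eef_pos: [0.5624, -0.1055, 0.1306]
tool_rot: [0.0, 0.112, 0.994, 0.0]
contact_force: [-4.3, 1.7, 10.7]
gripper_width: 0.131
grasp_force: 32.4
```

Contact is along the deck normal at the predicted height. I'll now roll the blank about its upper edge.

Emit:
carry_out(
  rows="-1.1 0.2 -0.9 0;-1.1 0.2 -0.9 0;-1 0.2 -1 0;-1 0.2 -1 0;0 0 0 0",
  force=20,
)

```text
t: 9.6
eef_pos: [0.5604, -0.1051, 0.1283]
tool_rot: [0.003, 0.112, 0.994, 0.0]
contact_force: [-2.8, 1.1, 16.5]
gripper_width: 0.132
grasp_force: 33.9
```

Emit:
carry_out(
  rows="-1 0.2 -1.1 0;-0.9 0.2 -1.1 0;-0.9 0.2 -1.2 0;-0.8 0.2 -1.2 0;0 0 0 0",
)

```text
t: 10.22
eef_pos: [0.5564, -0.1041, 0.1233]
tool_rot: [0.002, 0.112, 0.994, 0.0]
contact_force: [-3.3, 0.5, 13.4]
gripper_width: 0.13
grasp_force: 35.4
```

Emit:
carry_out(
  rows="-0.8 0.2 -1.2 0;-0.7 0.1 -1.3 0;-0.6 0.1 -1.3 0;-0.6 0.1 -1.4 0;0 0 0 0;0 0 0 0",
)

```text
t: 10.98
eef_pos: [0.5532, -0.1034, 0.1178]
tool_rot: [0.002, 0.112, 0.994, 0.0]
contact_force: [-4.5, 1.3, 13.9]
gripper_width: 0.134
grasp_force: 37.4
```

```bash
python3 look.py f
```

```text
[ 0.55317448 -0.10341811  0.11779066] [-4.4941153   1.31343026 13.92353397] 37.376373410224915
finger line deg 77.16911228086697
```

View pics/f.png

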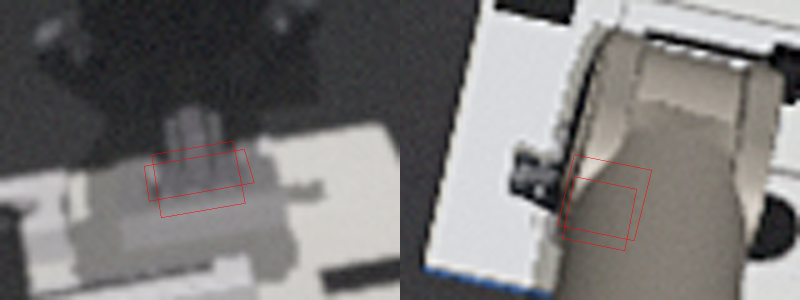

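The scene crop shows the plate lying in the cavity at (150–245, 145–200), tilted with the deck. I'll press a little further and see whether the force rises.

Emit:
carry_out(
  rows="-0.6 0.1 -1.2 0;-0.6 0.1 -1.2 0;0 0 0 0",
)

```text
t: 11.45
eef_pos: [0.553, -0.1034, 0.1172]
tool_rot: [0.003, 0.112, 0.994, 0.001]
contact_force: [-7.9, 2.4, 28.5]
gripper_width: 0.133
grasp_force: 39.8
```

Emit:
carry_out(
  rows="0.5 0 1.5 0;0 0 0 0",
)

```text
t: 11.7
eef_pos: [0.5531, -0.1034, 0.1174]
tool_rot: [0.002, 0.112, 0.994, 0.0]
contact_force: [-3.8, 1.1, 17.3]
gripper_width: 0.132
grasp_force: 37.9
```

Emit:
carry_out(
  rows="0 0 0 0;0 0 0 0;0 0 0 0;0 0 0 0",
  claw=26,
)

```text
t: 12.2
eef_pos: [0.5509, -0.1031, 0.1146]
tool_rot: [-0.0, 0.112, 0.994, -0.0]
contact_force: [0.1, 0.5, -0.1]
gripper_width: 0.303
grasp_force: 0.0
```

Emit:
carry_out(
  rows="0 0 5 0;0 0 15 0;0 0 40 0;0 0 40 0;-40 30 0 0;-60 60 0 0;-30 60 0 0;0 60 0 0;0 60 0 0;0 0 0 0",
)

```text
t: 13.45
eef_pos: [0.4388, 0.1519, 0.216]
tool_rot: [0.001, 0.108, 0.994, 0.001]
contact_force: [1.0, -0.7, -0.4]
gripper_width: 0.303
grasp_force: 0.0
```

```bash
cat > m2.py <<'E'
from fit import *
cs={n:read_camera(n) for n in("scene","top")}; im=[]
nv=np.array([.5695,-.107,.1,np.radians(-12.5)])
for n in cs:
    c=cs[n]; u0=np.round(proj(c,nv[:3])[0]).astype(int); w=cv2.resize(c["img"][u0[1]-24:u0[1]+16,u0[0]-30:u0[0]+25],(400,291),interpolation=2)
    s=400/55
    for z,k in((16,(0,0,255)),(6,(0,255,0))):
        q=((proj(c,tf(sq(20,z),nv[:3],nv[3],np.pi/6))-u0+[30.5,24.5])*s).astype(int); cv2.polylines(w,[q.reshape(-1,1,2)],True,k,1)
    B=box(-.017,.017,-.006,.006,.016,.042); q=((proj(c,tf(B,nv[:3],nv[3],np.pi/6))-u0+[30.5,24.5])*s).astype(int); cv2.polylines(w,[cv2.convexHull(q.astype(np.int32).reshape(-1,1,2))],True,(255,0,0),1)
    im.append(w)
    l=place_of(n,"lock_top"); print(n,[(np.round(r["centre"],1).tolist(),round(r["confidence"],2)) for r in l])
cv2.imwrite("pics/g.png",np.hstack(im))
E
python3 m2.py
```

```text
scene [([179.3, 262.8], 0.58)]
top [([381.2, 178.1], 0.48)]
```

View pics/g.png

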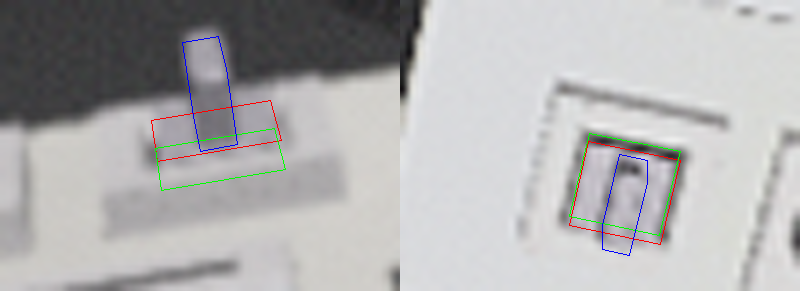

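The blank's bar stands about 4 mm too high in the scene view. In the top view a dark gap shows at the upslope wall, at (590–680, 150). The lower edge is resting on the flare, so I'll regrip, shift it upslope and press home.

Emit:
carry_out(
  rows="0 -60 0 0;0 -60 0 0;30 -60 0 0;60 -60 0 0;40 -30 0 0;0 0 -40 0;0 0 -40 0;0 0 -15 0;0 0 0 0",
)

```text
t: 14.78
eef_pos: [0.5504, -0.104, 0.1197]
tool_rot: [-0.001, 0.112, 0.994, -0.0]
contact_force: [0.5, 0.1, -0.1]
gripper_width: 0.308
grasp_force: 0.0
```

Emit:
carry_out(
  rows="0 0 0 0;0 0 0 0;0 0 0 0;0 0 0 0",
  claw=0,
  force=25,
)

```text
t: 15.28
eef_pos: [0.552, -0.1035, 0.1211]
tool_rot: [0.001, 0.112, 0.994, 0.0]
contact_force: [-1.4, -1.2, 7.0]
gripper_width: 0.133
grasp_force: 30.0
```

Emit:
carry_out(
  rows="0.9 -0.2 0.5 0;0.9 -0.2 0.5 0;0.9 -0.2 0.5 0;0.9 -0.2 0.5 0;0 0 0 0;0 0 0 0",
)

```text
t: 16.02
eef_pos: [0.5522, -0.1036, 0.1214]
tool_rot: [-0.003, 0.112, 0.994, 0.0]
contact_force: [-8.0, 0.5, 4.8]
gripper_width: 0.134
grasp_force: 29.7
```

Emit:
carry_out(
  rows="0 0 -1 0;-0.5 0 -1 0;-0.5 0 -1 0;-0.5 0 -1 0;-0.5 0 -1 0;0 0 0 0",
)

```text
t: 16.77
eef_pos: [0.5523, -0.1035, 0.1202]
tool_rot: [-0.0, 0.112, 0.994, 0.001]
contact_force: [-13.9, 4.6, 35.3]
gripper_width: 0.131
grasp_force: 34.5
```

Emit:
carry_out(
  rows="0 1.5 -0.5 1;0 0 0 0;0 -3 -0.5 -2;0 0 0 0;0 1.5 0 1;0 0 0 0",
)

```text
t: 17.52
eef_pos: [0.5527, -0.1038, 0.1194]
tool_rot: [0.0, 0.112, 0.994, 0.001]
contact_force: [-13.7, 3.2, 35.3]
gripper_width: 0.129
grasp_force: 35.5
```

Emit:
carry_out(
  rows="-0.5 0 2 0;-0.5 0 2 0;0 0 0 0",
)

```text
t: 17.9
eef_pos: [0.5522, -0.1038, 0.1202]
tool_rot: [0.001, 0.112, 0.994, 0.0]
contact_force: [1.7, 0.5, 3.9]
gripper_width: 0.13
grasp_force: 31.0
```

Emit:
carry_out(
  rows="0 0 0 0;0 0 0 0;0 0 0 0",
  claw=26,
)

```text
t: 18.27
eef_pos: [0.5514, -0.104, 0.1195]
tool_rot: [-0.0, 0.112, 0.994, -0.0]
contact_force: [-0.3, 0.7, 0.1]
gripper_width: 0.306
grasp_force: 0.0
```

Emit:
carry_out(
  rows="0 0 5 0;0 0 15 0;0 0 40 0;0 0 40 0;-40 30 0 0;-60 60 0 0;-30 60 0 0;0 60 0 0;0 60 0 0;0 0 0 0",
)

```text
t: 19.52
eef_pos: [0.4394, 0.1511, 0.221]
tool_rot: [0.001, 0.108, 0.994, 0.001]
contact_force: [0.3, -1.1, -0.2]
gripper_width: 0.302
grasp_force: 0.0
```

```bash
cat > m3.py <<'E'
from fit import *
import sys
im=[]; nv=np.array([.5695,-.107,.1,np.radians(-12.5)])
for n in("scene","top"):
    a=[read_camera(n) for _ in range(6)]; c=a[0]; I=np.mean([x["img"].astype(float) for x in a],0)
    np.save(f"avg_{n}.npy",I); u0=np.round(proj(c,nv[:3])[0]).astype(int)-[0,4]
    w=I[u0[1]-18:u0[1]+18,u0[0]-24:u0[0]+24]; w=np.clip((w-30)*1.15,0,255).astype(np.uint8)
    im.append(cv2.resize(w,(800,600),interpolation=2)[:, :])
cv2.imwrite(f"pics/{sys.argv[1]}.png",cv2.resize(np.hstack(im),(800,300),interpolation=cv2.INTER_AREA))
E
python3 m3.py h
```

```text
(no output)
```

View pics/h.png

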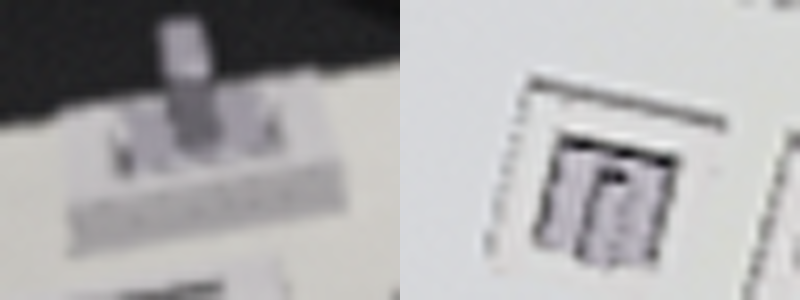

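```bash
python3 - <<'E'
from fit import *
nv=np.array([.5695,-.107,.1,np.radians(-12.5)])
pts={"blk top up -y":(38,-38,16),"blk top up +y":(38,38,16),"blk bot up -y":(38,-38,0),"blk bot up +y":(38,38,0),"blk top dn -y":(-38,-38,16),"blk top dn +y":(-38,38,16),
"bar dn top -y":(-17,-6,42),"bar dn top +y":(-17,6,42),"bar up top -y":(17,-6,42),"bar up top +y":(17,6,42),"bar up base -y":(17,-6,16),"bar up base +y":(17,6,16),"plate up -y":(20,-20,16),"plate up +y":(20,20,16),"plate dn -y":(-20,-20,16),"plate dn +y":(-20,20,16)}
for n in("scene","top"):
    c=read_camera(n);u0=np.round(proj(c,nv[:3])[0]).astype(int)-[0,4]
    for k,v in pts.items():
        q=(proj(c,tf(np.array([v])/1000,nv[:3],nv[3],np.pi/6))[0]-u0+[24.5,18.5])*800/96
        print(n,k,np.round(q+([400,0] if n=="top" else 0)))
E
```

```text
scene blk top up -y [ 68. 203.]
scene blk top up +y [343. 154.]
scene blk bot up -y [ 77. 257.]
scene blk bot up +y [351. 208.]
scene blk top dn -y [ 59. 112.]
scene blk top dn +y [315.  69.]
scene bar dn top -y [159.  32.]
scene bar dn top +y [201.  26.]
scene bar up top -y [166.  69.]
scene bar up top +y [209.  62.]
scene bar up base -y [180. 156.]
scene bar up base +y [222. 149.]
scene plate up -y [130. 169.]
scene plate up +y [273. 144.]
scene plate dn -y [123. 122.]
scene plate dn +y [260.  98.]
top blk top up -y [730. 133.]
top blk top up +y [529.  93.]
top blk bot up -y [729. 117.]
top blk bot up +y [530.  78.]
top blk top dn -y [684. 315.]
top blk top dn +y [488. 275.]
top bar dn top -y [613. 276.]
top bar dn top +y [582. 269.]
top bar up top -y [633. 193.]
top bar up top +y [601. 187.]
top bar up base -y [633. 167.]
top bar up base +y [602. 161.]
top plate up -y [672. 167.]
top plate up +y [567. 146.]
top plate dn -y [648. 263.]
top plate dn +y [544. 242.]
```

The bar's top face looks too long (18–80 against 29–66 predicted), so the blank is still about 10–15° short, with its lower edge hung on the flare. Pressing pushed the soft arm downslope. I'll regrip, lift slightly, shift upslope and roll it in with an upslope bias.

Emit:
carry_out(
  rows="0 -60 0 0;0 -60 0 0;30 -60 0 0;60 -60 0 0;40 -30 0 0;0 0 -40 0;0 0 -40 0;0 0 -17 0;0 0 0 0",
)

```text
t: 21.35
eef_pos: [0.5511, -0.1039, 0.1222]
tool_rot: [-0.001, 0.112, 0.994, -0.0]
contact_force: [0.1, -0.7, 0.9]
gripper_width: 0.311
grasp_force: 0.0
```

Emit:
carry_out(
  rows="0 0 0 0;0 0 0 0;0 0 0 0;0 0 0 0",
  claw=0,
  force=25,
)

```text
t: 21.85
eef_pos: [0.5526, -0.1041, 0.124]
tool_rot: [0.001, 0.112, 0.994, 0.0]
contact_force: [-0.8, 0.2, 7.0]
gripper_width: 0.136
grasp_force: 30.2
```

Emit:
carry_out(
  rows="-0.5 0 2 0;-0.5 0 2 0;-0.5 0 2 0;0 0 0 0;0 0 0 0",
)

```text
t: 22.48
eef_pos: [0.55, -0.1039, 0.1287]
tool_rot: [-0.0, 0.112, 0.994, 0.0]
contact_force: [-0.6, -0.0, -2.3]
gripper_width: 0.132
grasp_force: 29.0
```

Emit:
carry_out(
  rows="1.5 -0.3 0.8 0;1.5 -0.3 0.8 0;1.5 -0.3 0.8 0;1.5 -0.3 0.8 0;0 0 0 0;0 0 0 0",
)

```text
t: 23.22
eef_pos: [0.5542, -0.1048, 0.1311]
tool_rot: [-0.002, 0.112, 0.994, 0.0]
contact_force: [-4.7, 1.7, -3.8]
gripper_width: 0.132
grasp_force: 28.7
```

The upslope wall is reached: about 4 mm of free travel, then -4.7 N. I'll roll it down from there.

Emit:
carry_out(
  rows="0.5 0 -1 0;0.5 0 -1 0;0 0 -1 0;0 0 -1 0;0 0 -1 0;0 0 0 0",
)

```text
t: 23.98
eef_pos: [0.5556, -0.1049, 0.1264]
tool_rot: [-0.002, 0.112, 0.994, 0.0]
contact_force: [-5.3, 0.5, -3.4]
gripper_width: 0.132
grasp_force: 28.9
```

Emit:
carry_out(
  rows="-0.4 0.1 -1 0;-0.4 0.1 -1 0;-0.4 0.1 -1 0;-0.4 0.1 -1 0;0 0 0 0",
)

```text
t: 24.6
eef_pos: [0.5553, -0.1048, 0.1246]
tool_rot: [-0.0, 0.112, 0.994, 0.001]
contact_force: [-9.3, 3.0, 13.7]
gripper_width: 0.13
grasp_force: 31.7
```

Emit:
carry_out(
  rows="-0.5 0.1 -1 0;-0.5 0.1 -1 0;-0.5 0.1 -1 0;-0.5 0.1 -1 0;0 0 0 0",
)

```text
t: 25.22
eef_pos: [0.5542, -0.1045, 0.1211]
tool_rot: [0.001, 0.112, 0.994, 0.001]
contact_force: [-8.2, 1.4, 16.0]
gripper_width: 0.132
grasp_force: 33.6
```

Emit:
carry_out(
  rows="-0.6 0.1 -1 0;-0.6 0.1 -1 0;-0.6 0.1 -1 0;-0.6 0.1 -1 0;0 0 0 0",
)

```text
t: 25.85
eef_pos: [0.5543, -0.1044, 0.1209]
tool_rot: [0.003, 0.112, 0.994, 0.001]
contact_force: [-14.8, 3.6, 44.6]
gripper_width: 0.135
grasp_force: 37.6
```

Emit:
carry_out(
  rows="-0.6 0.1 -1 0;-0.6 0.1 -1 0;-0.6 0.1 -1 0;0 0 0 0",
)

```text
t: 26.35
eef_pos: [0.5548, -0.1045, 0.1199]
tool_rot: [0.006, 0.112, 0.994, 0.001]
contact_force: [-15.0, 4.0, 55.6]
gripper_width: 0.13
grasp_force: 40.5
```

Emit:
carry_out(
  rows="0.5 0 3 0;0.5 0 3 0;0.5 0 2 0;0 0 0 0",
)

```text
t: 26.85
eef_pos: [0.5519, -0.1039, 0.1202]
tool_rot: [0.001, 0.112, 0.994, -0.0]
contact_force: [2.7, -0.7, 0.4]
gripper_width: 0.134
grasp_force: 32.9
```

```bash
python3 m3.py i; python3 -c "
from station import *;o=get_obs();print(o['eef_pos'],o['contact_force'])"
```

```text
[ 0.55176837 -0.10380044  0.12023524] [ 5.93442514 -1.42537355 -0.06219543]
```

View pics/i.png

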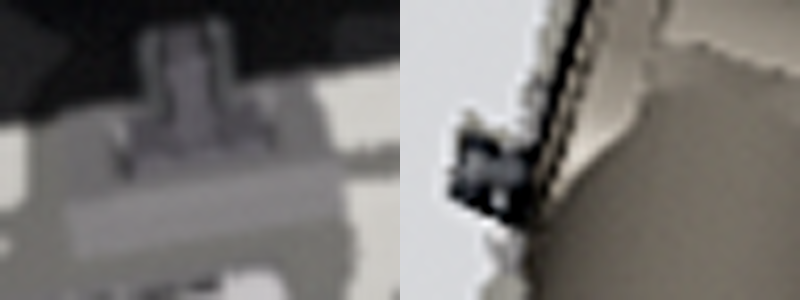

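Emit:
carry_out(
  rows="0 0 0 0;0 0 0 0;0 0 0 0",
  claw=26,
)

```text
t: 27.82
eef_pos: [0.55, -0.1035, 0.1196]
tool_rot: [-0.001, 0.112, 0.994, 0.0]
contact_force: [-0.3, 0.2, -0.3]
gripper_width: 0.3
grasp_force: 0.0
```

Emit:
carry_out(
  rows="0 0 5 0;0 0 15 0;0 0 40 0;0 0 40 0;-40 30 0 0;-60 60 0 0;-30 60 0 0;0 60 0 0;0 60 0 0;0 0 0 0",
)

```text
t: 29.08
eef_pos: [0.4386, 0.1514, 0.2212]
tool_rot: [0.001, 0.108, 0.994, 0.001]
contact_force: [-1.0, -1.0, 0.4]
gripper_width: 0.307
grasp_force: 0.0
```

```bash
cat > m4.py <<'E'
from fit import *
import sys
N=np.array([.5695,-.107,.1]);yw=np.radians(-12.5)
def quad(*p): return np.array(p)/1000
def faces():
    a,b,h0,h1=17,6,10,36
    yield quad((20,20,10),(20,-20,10),(-20,-20,10),(-20,20,10))          # plate top
    yield quad((-a,b,h0),(-a,-b,h0),(-a,-b,h1),(-a,b,h1))
    yield quad((-a,b,h0),(a,b,h0),(a,b,h1),(-a,b,h1))
    yield quad((-a,-b,h0),(a,-b,h0),(a,-b,h1),(-a,-b,h1))
    yield quad((a,b,h0),(a,-b,h0),(a,-b,h1),(a,b,h1))
    yield quad((a,b,h1),(a,-b,h1),(-a,-b,h1),(-a,b,h1))
def pose(v): # v: s,y,n mm of origin from seat, tilt deficit deg, yaw deg
    Rn=R.from_euler("z",yw)*R.from_euler("y",-np.pi/6)
    Rb=Rn*R.from_euler("z",np.radians(v[4]))*R.from_euler("y",np.radians(v[3]))
    return Rb, N+Rn.apply([v[0]/1e3,v[1]/1e3,.006+v[2]/1e3])
def masks(c,v,win):
    Rb,p=pose(v); o=ray(c,(0,0))[0]; out=[]
    F=list(faces()); nrm=[[0,0,1],[-1,0,0],[0,1,0],[0,-1,0],[1,0,0],[0,0,1]]
    for f,n in zip(F,nrm):
        P=Rb.apply(f)+p
        if (o-P.mean(0))@Rb.apply(n)<=0: continue
        m=fill(proj(c,P),*win)
        out=[cv2.bitwise_and(k,255-m) for k in out]+[m]
    return out
def cost(v,cs,obs,ref,wins):
    e=0
    for n in cs:
        ms=[down(m) for m in masks(cs[n],v,wins[n])]
        r=1-np.clip(sum(ms),0,1); o=obs[n].ravel(); y=o-(r*ref[n]).ravel()
        A=np.stack([m.ravel() for m in ms],1); s=np.linalg.solve(A.T@A+.05*np.eye(A.shape[1]),A.T@y)
        e+=np.mean((A@s-y)**2)/np.var(o)
    return e+ (v[4]/30)**2
cs={n:read_camera(n) for n in("scene","top")}
if "keep" not in sys.argv:
    for n in cs: np.save(f"avg_{n}.npy",np.mean([read_camera(n)["img"].astype(float) for _ in range(8)],0))
for sel in(("scene",),("scene","top")):
    C={n:cs[n] for n in sel}; wins={};obs={};ref={}
    for n in C:
        u=np.round(proj(C[n],N+[-.01,0,.02])[0]).astype(int); wins[n]=(u[0]-10,u[1]-12,20,22)
        obs[n]=crop(np.load(f"avg_{n}.npy").mean(2),wins[n]); ref[n]=crop(cv2.imread(f"pics/{n}0.png").astype(float).mean(2),wins[n])
    rs=[]
    for d in(0,8,16):
        st=np.array([2,1.5,2,6,3.]); r=minimize(lambda x:cost(x*st,C,obs,ref,wins),np.array([0,0,d/6,d/6,0]),method="Nelder-Mead",options=dict(maxiter=500,xatol=.02,fatol=1e-6,initial_simplex=np.array([0,0,d/6,d/6,0])+np.r_[np.zeros((1,5)),np.eye(5)]))
        rs.append((r.fun,np.round(r.x*st,1).tolist()))
    print(sel,sorted(rs),"home cost",cost(np.zeros(5),C,obs,ref,wins))
E
python3 m4.py
```

```text
('scene',) [(np.float64(0.019120910191269627), [1.6, -0.5, -0.6, 3.0, -0.0]), (np.float64(0.0191667789052101), [3.8, -0.5, 0.1, 3.0, -0.1]), (np.float64(0.01933125535351558), [4.4, -0.5, 0.5, 3.2, -0.1])] home cost 0.04155597123786915
('scene', 'top') [(np.float64(0.11048821250022223), [-1.0, 0.6, -1.9, 0.9, -0.6]), (np.float64(0.11100190644918517), [-0.9, 0.6, -2.0, 1.1, -0.7]), (np.float64(0.11364158649719783), [-0.4, 0.7, -1.1, 1.3, -0.6])] home cost 0.15433367583516505
```

```bash
cat > m5.py <<'E'
import sys; sys.argv.append("keep")
from m4 import *
im=[]
for n in cs:
    I=np.load(f"avg_{n}.npy"); x0,y0=np.round(proj(cs[n],N+[-.005,0,.012])[0]).astype(int)-[13,13]; w=(x0,y0,26,26)
    w0=np.clip((crop(I,w)-40)*1.2,0,255).astype(np.uint8)
    a=cv2.resize(w0,(400,300),interpolation=2); a=cv2.resize(w0,(300,300),interpolation=2); b=a.copy()
    for v,k in((np.zeros(5),(0,0,255)),(np.array([-1.5,0,2.,6,0]),(0,255,0))):
        Rb,p=pose(v)
        for f in list(faces())[:1]+list(faces())[4:]:
            q=((proj(cs[n],Rb.apply(f)+p)-[x0,y0]+.5)*300/26*16).astype(np.int32); cv2.polylines(b,[q.reshape(-1,1,2)],True,k,1,cv2.LINE_AA,4)
    im.append(np.vstack([a,b]))
cv2.imwrite("pics/j.png",np.hstack(im))
C={"scene":cs["scene"]};n="scene";u=np.round(proj(cs[n],N+[-.01,0,.02])[0]).astype(int);wins={n:(u[0]-10,u[1]-12,20,22)}
obs={n:crop(np.load(f"avg_{n}.npy").mean(2),wins[n])};ref={n:crop(cv2.imread(f"pics/{n}0.png").astype(float).mean(2),wins[n])}
for d in(-3,0,3,6,9,12):
    r=minimize(lambda x:cost(np.array([x[0],x[1],x[2],d,0]),C,obs,ref,wins),[0,0,0],method="Nelder-Mead",options=dict(initial_simplex=[[0,0,0],[2,0,0],[0,2,0],[0,0,2]],xatol=.05)); print(d,r.fun,r.x)
E
python3 m5.py | tail -6
```

```text
-3 0.03850280161618639 [ 2.86568517 -0.56926862 -1.02140486]
0 0.023848822738083305 [ 2.14556348 -0.58122191 -0.78296557]
3 0.019080045987082867 [ 0.89030361 -0.4470206  -0.81765363]
6 0.021672652564377403 [ 1.77423121 -0.51126894 -0.25790746]
9 0.027561429937968607 [ 0.96850194 -0.41435484 -0.04173362]
12 0.03550357191999712 [ 0.74404808 -0.38791059  0.42208294]
```

View pics/j.png

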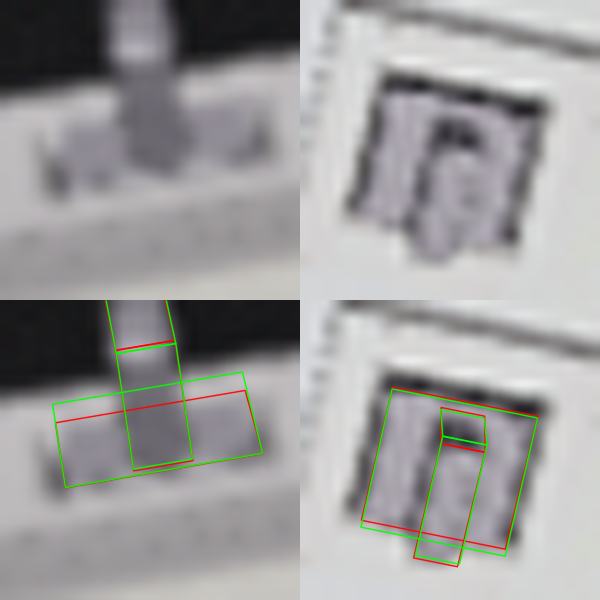

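The outline of the home pose (red) fits the plate at scene crop (57–245, 400–480) and the bar in the top view, with even side gaps. The blank is home. Next is the lock: top at about (0.618, -0.206, 0.20). I'll go to its right side with the fingers closed.

Emit:
carry_out(
  rows="0 0 25 0;22.2 -49.5 0 0;22.2 -49.5 0 0;22.2 -49.5 0 0;22.2 -49.5 0 0;22.2 -49.5 0 0;22.2 -49.5 0 0;22.2 -49.5 0 0;22.2 -49.5 0 0;0 0 0 0",
  claw=0,
)

```text
t: 31.32
eef_pos: [0.616, -0.2549, 0.2446]
tool_rot: [-0.0, 0.115, 0.993, -0.002]
contact_force: [-0.5, 0.3, -0.8]
gripper_width: 0.003
grasp_force: 0.0
```

Emit:
carry_out(
  rows="0 0 -30 0;0 0 -25 0;0 0 -10 0;0 0 0 0",
)

```text
t: 31.82
eef_pos: [0.6162, -0.2488, 0.1797]
tool_rot: [-0.001, 0.111, 0.994, 0.0]
contact_force: [1.0, -0.3, 0.1]
gripper_width: -0.001
grasp_force: 0.0
```

```bash
python3 - <<'E'
from h import *
o=get_obs();print(o["eef_pos"],o["contact_force"],o["gripper_width"])
s=read_camera("scene"); print("tip px",proj(s,o["eef_pos"])[0])
for r in recognise("scene","lock_top")[:2]: print(r)
for z in(.2018,): print(atz(s,(178.4,265.8),z), atz(read_camera("top"),(377.8,177.8),z))
E
```

```text
[ 0.6161608  -0.24879581  0.17971986] [ 0.9677392  -0.3296452   0.11010052] -0.0009060295142487304
tip px [161.79153917 277.28175984]
{'centre': [183.6, 274.8], 'confidence': 0.51}
[ 0.62010617 -0.21131042  0.2018    ] [ 0.61890585 -0.19984984  0.2018    ]
```

Emit:
carry_out(
  rows="2.2 9.8 0 0;2.2 9.8 0 0;2.2 9.8 0 0;2.2 9.8 0 0;2.2 9.8 0 0;2.2 9.8 0 0;2.2 9.8 0 0;2.2 9.8 0 0;0 0 0 0",
)

```text
t: 33.1
eef_pos: [0.634, -0.1692, 0.1796]
tool_rot: [-0.0, 0.111, 0.994, 0.001]
contact_force: [0.3, 0.4, 0.4]
gripper_width: 0.001
grasp_force: 0.0
```

Emit:
carry_out(
  rows="1.1 4.9 0 0;1.1 4.9 0 0;1.1 4.9 0 0;1.1 4.9 0 0;0 0 0 0",
)

```text
t: 33.72
eef_pos: [0.6364, -0.1575, 0.1799]
tool_rot: [-0.001, 0.114, 0.993, -0.004]
contact_force: [-3.2, -13.0, -2.8]
gripper_width: 0.001
grasp_force: 6.7
```

Emit:
carry_out(
  rows="0.6 2.9 0 0;0 0 0 0;0 0 0 0",
)

```text
t: 34.1
eef_pos: [0.6364, -0.1573, 0.18]
tool_rot: [-0.0, 0.115, 0.993, -0.005]
contact_force: [-3.0, -18.2, -2.7]
gripper_width: -0.001
grasp_force: 9.1
```

```bash
python3 - <<'E'
from h import *
o=get_obs();print(o["eef_pos"],o["contact_force"])
a=cv2.imread("pics/scene0.png").mean(2); 
for n in("scene","top"):
    print(n,[(np.round(r["centre"],1).tolist(),round(r["confidence"],2)) for r in place_of(n,"lock_top")])
E
```

```text
[ 0.63640445 -0.15728851  0.17996383] [ -3.03271778 -18.19574541  -2.66368577]
scene [([182.1, 266.2], 0.61)]
top [([378.7, 179.7], 0.37), ([344.2, 200.9], 0.19)]
```

```bash
python3 - <<'E'
from h import *
I={n:read_camera(n) for n in("scene","top")}
for n in I:
    print(n,[(np.round(r["centre"],1).tolist(),round(r["confidence"],2)) for r in place_of(n,"lock_top")])
c=I["scene"]
for v in(-86,-10,14): print(v,proj(c,np.array([.6361,-.1218,.2018])+v/1000*np.array([.216,.976,0])))
# slot extents in first picture: darkness along the track's top line
for n in("scene","top"):
    a=cv2.imread(f"pics/{n}0.png").mean(2).astype(np.float32); b=I[n]["img"].mean(2).astype(np.float32)
    base=np.array([.5695,-.107,.1])+.110*np.array([.845,-.187,.5])+.014*np.array([-.488,.108,.866])
    vs=np.arange(-120,60,6); uv=proj(I[n],base+vs[:,None]/1000*np.array([.216,.976,0])).astype(np.float32)
    f=lambda m:np.min([cv2.remap(m,uv[:,:1],uv[:,1:]+d,1)[:,0] for d in(-1.5,-.75,0,.75,1.5)],0).astype(int)
    print(n,list(zip(vs.tolist(),f(a).tolist(),f(b).tolist())))
E
```

```text
scene [([217.6, 258.3], 0.48)]
top []
-86 [[180.70291685 263.99167551]]
-10 [[217.52575139 257.63367874]]
14 [[228.908882   255.66821605]]
scene [(-120, 144, 144), (-114, 132, 132), (-108, 131, 132), (-102, 126, 129), (-96, 53, 96), (-90, 53, 87), (-84, 53, 88), (-78, 100, 79), (-72, 137, 83), (-66, 126, 75), (-60, 137, 82), (-54, 126, 74), (-48, 136, 83), (-42, 121, 75), (-36, 134, 77), (-30, 129, 79), (-24, 137, 82), (-18, 129, 45), (-12, 139, 42), (-6, 129, 42), (0, 190, 110), (6, 197, 126), (12, 194, 133), (18, 202, 204), (24, 203, 205), (30, 204, 205), (36, 204, 206), (42, 204, 207), (48, 204, 207), (54, 205, 207)]
top [(-120, 145, 96), (-114, 47, 120), (-108, 5, 126), (-102, 33, 133), (-96, 23, 136), (-90, 7, 139), (-84, 4, 140), (-78, 22, 141), (-72, 29, 142), (-66, 50, 139), (-60, 32, 137), (-54, 34, 135), (-48, 30, 131), (-42, 24, 128), (-36, 43, 120), (-30, 28, 112), (-24, 22, 102), (-18, 34, 84), (-12, 5, 66), (-6, 29, 24), (0, 164, 29), (6, 218, 28), (12, 200, 23), (18, 200, 23), (24, 217, 153), (30, 216, 219), (36, 217, 217), (42, 163, 161), (48, 6, 6), (54, 28, 22)]
```

The lock grip now shows at v ≈ -11 mm, with its stop at about -9 mm, and it doesn't move under an 18 N push. That is the end stop. I'll retreat.

Emit:
carry_out(
  rows="-1.5 -7 0 0;-2 -9 0 0;0 0 30 0;0 0 50 0;-40 -20 20 0;-60 -20 0 0;0 0 0 0",
)

```text
t: 35.28
eef_pos: [0.5317, -0.2065, 0.2804]
tool_rot: [-0.001, 0.114, 0.993, 0.001]
contact_force: [0.9, 0.6, 0.5]
gripper_width: -0.001
grasp_force: 0.0
```

```bash
python3 m4.py; python3 - <<'E'
from h import *
c=read_camera("scene"); print([(np.round(r["centre"],1).tolist(),round(r["confidence"],2)) for r in place_of("scene","lock_top")]); o=get_obs(); print(o["t"],o["eef_pos"],o["contact_force"])
E
```

```text
('scene',) [(np.float64(0.29930615611404143), [8.2, -2.6, -1.7, 18.5, -4.6]), (np.float64(0.29960267904575855), [8.6, -2.7, -1.7, 17.8, -4.5]), (np.float64(0.30057463499874426), [3.4, -1.3, -3.4, 9.8, -0.1])] home cost 0.4889720836332469
('scene', 'top') [(np.float64(0.4082110561399468), [-4.3, 0.3, -7.0, 6.3, -0.3]), (np.float64(0.41960457926279626), [-4.6, 0.2, -6.7, 7.0, -2.2]), (np.float64(0.4201073075799616), [-4.2, 0.1, -6.7, 6.6, -1.3])] home cost 0.6014521878749068
[([218.0, 257.6], 0.59)]
36.275 [ 0.53610551 -0.20444603  0.2800428 ] [0.16906898 1.12773259 0.13573073]
```

```bash
python3 -c "
from station import *
print(hand_in())"
```

```text
the job is handed in; nothing more can be done
None
```

I set the square blank in its seat, pushed the lock grip to its end stop and handed the job in. The blank being fully home rests on the camera fit, which read 1–3° off parallel against a limit of 2.9°, and the hand-in returned no verdict.

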